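# Load the metal-detector test coupon into its carrier

### The job

The small flat test coupon lies loose on the track of the metal-detector test carrier. Push it with a fingertip up to the sprung clip, then hold the clip's thumb plate down with one fingertip, so that the jaw lifts, and keep it down while the other fingertip pushes the coupon beneath the jaw until it is fully home against the end stop; then let the clip close on it and move clear. Only press and push: do not pick the coupon up, and leave the cake in the carrier and the things around it where they are.

Things in the scene. Friction and masses are not known exactly. Their poses are not given: they have to be found in the camera images.
- carrier: Grey plastic plate 295 x 112 x 4 mm, fixed. Its +x is the push direction, +y left of it, z up. Origin: underside, on the track's centreline, level with the near end of the clip's jaw. It spans x -148 to +147, y -45 to +67 mm; its top, the track floor, is at z = 4. Past the stop a low ring (centre x = 96, 9 mm high) holds a cake.
- entry (a point): Middle of the straight track's near end on the floor (x = -30, y = 0, z = 4 mm of the carrier; same axes). Two rails 5 mm high make a track 46 mm wide from here to the stop; before it a lead-in flares out to 62 mm wide at x = -52. Two hinge posts 20 mm high stand left of the track at y = 25 to 35, x = -12 to -7 and 36 to 41 mm.
- mouth (a point): On the track floor at x = 0, y = 0, z = 4 mm of the carrier: here the clip's jaw begins; it runs from x = 0 to 34 mm, its lip at y = 8 to 12 mm. The lip stands 4 mm above the floor when the clip is closed and so bars the 8 mm thick coupon.
- stop (a point): Foot of the end stop's face (x = 40, y = 0, z = 4 mm of the carrier; same axes): the coupon's leading edge meets it when home, its centre then 30 mm short of this point. The stop is 52 mm wide and 8 mm high.
- clip (a joint): Black rocker clip left of the track, hinged parallel to the carrier's x at y = 30, z = 14 mm. 0 = closed and empty; grows as the thumb plate is pressed, hard stop at 0.36 rad (jaw 11 mm above the floor). Above 0.25 the jaw stands clear of the coupon; resting on a loaded coupon it reads about 0.20. Spring: about 4 N at the thumb plate to start, 8 N at the stop; it closes when let go.
- thumb (a point): Middle of the top of the clip's thumb plate, 90 mm along the carrier's x (-53 to +37 mm) by 24 mm wide. Released it slopes up to the left by 0.35 rad (y = 40 to 62, top 10 to 18 mm above the table); pressed to 0.35 rad it lies level, top 7 mm above the table, y = 38 to 62 mm. A fingertip may slide along it while pressing.
- coupon: White flat plastic coupon, 60 (x) x 44 (y) x 8 mm, 20 to 45 g, a small steel ball set in its top; origin at the centre of its underside. It starts on the carrier's floor (4 to 12 mm above the table), its centre 84 to 105 mm before the carrier's origin, within 3.5 mm of the centreline and 0.10 rad of straight.
- cake: Ring cake, 83 x 83 x 34 mm, in the carrier's ring; origin at the centre of its underside. Not to be moved.
- test_stick: White plastic stick, 130 x 20 x 10 mm, another test piece, lying to the right of the carrier; not to be moved.
- timer: Pocket timer, 70 x 66 x 21 mm, to the right of the carrier's near end; not to be moved.
- tape_roll: Roll of tape lying flat, 103 x 101 x 25 mm; not to be moved.
Mind the look-alikes: they are no part of the job. Leave any blue look-alike of the coupon alone.

How it is judged:
By the outcome, as a careful person would: the job done as asked, in the order asked, and still so for the second after the job is handed in, with the robot touching nothing.
It also fails if it takes over 54 s, if anything falls off the work surface, if the arm or the gripper's body presses on something with over 40 N, if the wrist force passes 120 N, or if a joint passes its speed limit or range.

### The arm

A 6-joint arm with a two-finger parallel gripper is mounted at the origin on a cart in front of the work surface, level with it; the furniture and walls round the work are solid. World frame = base frame: x ahead of the robot, y to its left, z up, the work surface at z = 0. Lengths are in m, angles in rad, forces in N, time in s.
With the tool pointing down it reaches from about 0.275 to 0.875 m from the base axis. Payload 12.5 kg.
Tool frame: the origin (TCP) lies at the very end of the fingers, on their centre line; the grasp point (between the pads) lies 19 mm behind it; z points along the fingers, y is the line along which they close (so a half turn about z gives the same grasp; the last joint's range is limited). The gripper opens to 85 mm and grips with 20 to 120 N. Pads are 22 mm wide; open, the fingers measure 114 mm over their backs; the gripper's body (76 mm by 85 mm) begins 54 mm behind the grasp point. The pads swing forward as they close: fully open they stand 13 mm farther back than shut.
Start: joints at [-1.275, 0.351, 1.652, -0, 1.139, -0.085], TCP at [0.204, -0.511, 0.231] pointing down, gripper open.
Joint ranges: [-2.75, 2.75], [-0.79, 2.1], [0.01, 2.65], [-1.57, 4.71], [0.07, 3.14], [-2.87, 2.87]. Speed limits (rad/s): [2.22, 2.22, 2.79, 3.14, 3.14, 3.14].

### API

Orientations are given as a unit quaternion [x, y, z, w].
In Python, from workcell import * gives the robot as it stands.
- The arm moves only by the tool move_arm, never from a script. Its argument "increments" is a list that holds one entry, the list of rows, each a list of 6 numbers: the shift along the tool's x, y, z in m, then the turn, a rotation vector about the tool's x, y, z in degrees. A call has 1 to 10 rows; each row is the pose to reach, as a shift and turn from the pose commanded when the call began, along the tool's axes at that moment; what a row does not reach only later rows make up. A row lasts 1/12 s, in which the tool goes at most 41.7 mm and 7.16 degrees, less where a joint would pass 70% of its speed; a pose out of reach is approached as far as the arm can. A call with a gripper value outside its range is refused whole. "grip" is the opening, from 0 (shut) to 1 (fully open), set as the call begins (left out, the last holds). The fingers move at their own pace and stop on an object; "grip_force" is the grip in N (left out, the last holds). Time passes only in rows, so rows that repeat a pose let the fingers close. It gives the time, the measured TCP pose, the force, the opening and the grip force at its end, in the units of the state.
- get_obs(): the state, without advancing time (a new reading comes with each control period).
- camera(name): name is "scene" or "top"; returns the picture (480x640x3 uint8, red, green, blue); there is no depth.
- camera_info(name): a dict with "fx", "fy", "cx", "cy" (pixels), "k1" (the pictures are not rectified: a ray, as slopes to the right and down, at radius r is drawn at 1 + k1 r^2 times it, then the intrinsics apply), "R" (3x3) and "t" (3): a world point X has camera coordinates R X + t. Camera axes: x right, y down, z forward; pixel columns grow to the right and rows downward; lengths in m; the calibration is good to about 2 mm. A picture is of the moment at which its call begins. camera_info takes no time and is no camera call.
- sign_off(): hands the job in; it is judged then, once.
The state is a dict: "time_s": time; "joint_pos": joint angles; "joint_velocities": joint speeds; "effort": joint torques, N m; "position": TCP position; "orientation": TCP orientation; "contact_force": force on the tool from outside, world axes, zero at the start; "torque": the same for the moment, N m; "gripper_width": finger opening in m; "finger_force": force on a finger pad.
Only numpy, scipy, OpenCV 4.12 (cv2) and the standard library are available. Lean on these libraries where they do the work, as an engineer would, in place of code of your own. Each camera call takes 0.05 s, during which the arm holds its last target. There are 200 camera calls.

## Working session

There is one attempt and no reset: what is moved stays moved. The work goes in short steps, Python scripts to look and compute and a tool call to move; the robot and the scene stay as the last step left them, time stands still between calls to the robot, and variables do not carry over. Pictures are saved under pics/ and viewed, at most 12 in all, crops included, and the job is handed in when it is done.

Besides the shell and the picture viewer there is one more tool, called by a JSON object that holds its "op" and its "data". move_arm: Moves the arm, as the interface text tells. Its arguments: {"type":"object","properties":{"increments":{"type":"array"},"grip":{"type":"number"},"grip_force":{"type":"number"}},"required":["increments"]}

```bash
mkdir -p pics; ls
cat > h.py <<'E'
import numpy as np, cv2
from workcell import *
def snap(n,f):
    im=camera(n); cv2.imwrite('pics/'+f,im[:,:,::-1]); return im
def ray(n,u,v):
    c=camera_info(n); d=np.array([(u-c['cx'])/c['fx'],(v-c['cy'])/c['fy']])
    p=d.copy()
    for _ in range(30): p=d/(1+c['k1']*(p@p))
    R=np.array(c['R']);t=np.array(c['t']); return -R.T@t, R.T@np.array([p[0],p[1],1])
def pt(n,u,v,z):
    o,d=ray(n,u,v); return o+d*(z-o[2])/d[2]
def proj(n,X):
    c=camera_info(n); q=np.array(c['R'])@np.array(X)+np.array(c['t']); p=q[:2]/q[2]; p=p*(1+c['k1']*(p@p))
    return np.array([c['fx']*p[0]+c['cx'],c['fy']*p[1]+c['cy']])
E
python3 - <<'E'
from h import *
snap('top','top0.png'); snap('scene','scene0.png')
for n in('top','scene'):
    print(n,ray(n,320,240),camera_info(n)['fx'])
o=get_obs();print(o['position'],o['orientation'],o['time_s'],o['gripper_width'])
E
```

```text
pics
top (array([ 0.48323148, -0.36767106,  0.8803669 ]), array([ 0.13365424, -0.00306537, -0.991024  ])) 443.7674150682021
scene (array([ 0.17981976, -0.88425684,  0.55452675]), array([ 0.47154257,  0.62281617, -0.62443898])) 490.34474801025294
[ 0.20434819 -0.5103109   0.23081019] [ 9.81931642e-01  1.89235202e-01 -4.83372371e-05 -5.35600075e-04] 0.1 0.08546968672163492
```

View pics/top0.png

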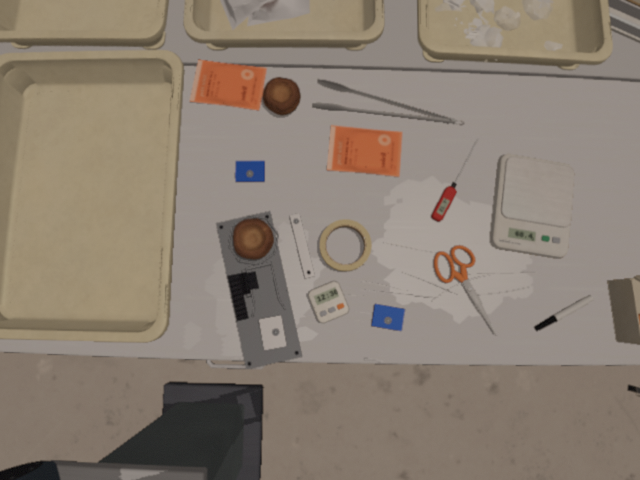

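View pics/scene0.png

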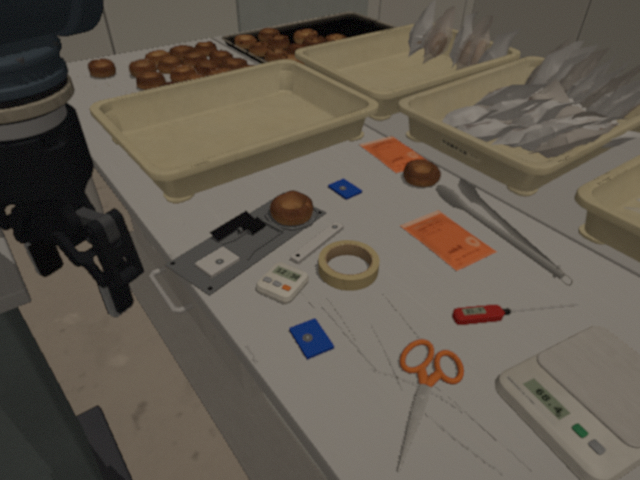

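The white coupon lies at about (272,333) in the top view. Blue look-alikes at (250,172) and (388,317) are not meant: they are the wrong colour and are off the carrier. The test stick is at (302,246). I'll enlarge the carrier to confirm.

Run:
```python
from h import *
im=cv2.imread('pics/top0.png')
c=im[205:375,205:315]
cv2.imwrite('pics/crop0.png',cv2.resize(c,None,fx=3.5,fy=3.5,interpolation=cv2.INTER_CUBIC))
hsv=cv2.cvtColor(im,cv2.COLOR_BGR2HSV)
m=np.zeros(im.shape[:2],np.uint8); m[312:355,255:292]=(hsv[312:355,255:292,2]>175)*255
cn=max(cv2.findContours(m,0,2)[0],key=cv2.contourArea); r=cv2.minAreaRect(cn); print(r)
b=cv2.boxPoints(r); B=np.array([pt('top',*q,0.012) for q in b]); print(B, np.linalg.norm(B[1]-B[0]),np.linalg.norm(B[2]-B[1]), pt('top',*r[0],.012))
# dark holes at the carrier corners & corners
for q in [(219,224),(268,212),(300,356),(248,367)]: print(q,pt('top',*q,0.004)[:2])
```

```text
Traceback (most recent call last):
ValueError: max() iterable argument is empty
```

View pics/crop0.png

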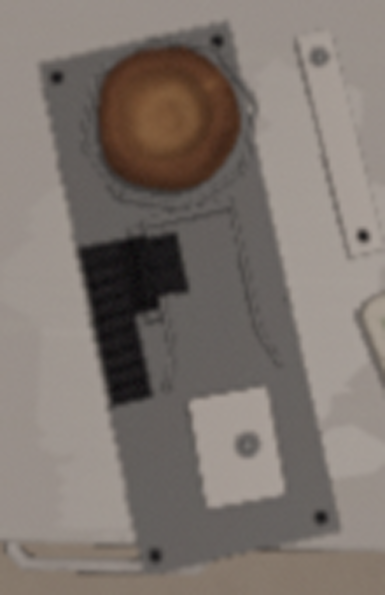

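The crop confirms it: the white coupon with its ball is at crop (238,446), the black clip and thumb plate are on the left at (80–185, 235–405), and the cake is past the stop at (168,118). Next I'll measure the carrier frame and the coupon.

Run:
```python
from h import *
im=cv2.imread('pics/top0.png'); g=cv2.cvtColor(im,cv2.COLOR_BGR2GRAY)
print(g[333,265],g[340,240+15],g[300,275],g[300,215])
m=np.zeros_like(g); m[312:355,255:290]=(g[312:355,255:290]>128)*255
cn=max(cv2.findContours(m,0,2)[0],key=cv2.contourArea); r=cv2.minAreaRect(cn); print(r)
B=np.array([pt('top',*q,0.012) for q in cv2.boxPoints(r)]); print(B.round(4), np.linalg.norm(B[1]-B[0]),np.linalg.norm(B[2]-B[1])); C=pt('top',*r[0],.012)
m=np.zeros_like(g); m[205:375,205:315]=(g[205:375,205:315]<118)*255
m=cv2.morphologyEx(m,cv2.MORPH_OPEN,np.ones((9,9)))
cn=max(cv2.findContours(m,0,2)[0],key=cv2.contourArea)
# box in world plane z=.004
W=np.array([pt('top',*q[0],.004)[:2] for q in cn]).astype(np.float32)*1000
r=cv2.minAreaRect(W); print('carrier',r)
P=[pt('top',*q,.004)[:2] for q in [(216.4,223),(270.1,211),(302.1,356.4),(245.6,368.4)]]; P=np.array(P);print(P.round(4))
print([np.linalg.norm(P[i]-P[(i+1)%4]).round(4) for i in range(4)])
d=(P[0]+P[1]-P[2]-P[3]);a=np.arctan2(d[1],d[0]);print('yaw',a)
ex=np.array([np.cos(a),np.sin(a)]);ey=np.array([-ex[1],ex[0]])
O=P.mean(0)+ .0005*ex-.011*ey
print('O',O)
print('coupon in carrier',(C[:2]-O)@ex,(C[:2]-O)@ey, C, [( (b[:2]-O)@ex,(b[:2]-O)@ey) for b in B])
```

```text
158 96 97 146
((272.24322509765625, 332.45947265625), (31.235807418823242, 22.35826301574707), 80.53767395019531)
[[ 0.4438 -0.2553  0.012 ]
 [ 0.4519 -0.2977  0.012 ]
 [ 0.3936 -0.3094  0.012 ]
 [ 0.3856 -0.2673  0.012 ]] 0.04316336640750358 0.05948115121168603
carrier ((501.74395751953125, -251.3707275390625), (298.13128662109375, 115.08584594726562), 14.182981491088867)
[[ 0.631  -0.1618]
 [ 0.6579 -0.2687]
 [ 0.3737 -0.3409]
 [ 0.3483 -0.2325]]
[np.float64(0.1103), np.float64(0.2932), np.float64(0.1113), np.float64(0.2914)]
yaw 0.24700674638113995
O [ 0.50591035 -0.26152545]
coupon in carrier -0.0897621089379925 0.0010460983190037458 [ 0.41861688 -0.28245818  0.012     ] [(np.float64(-0.0586971520970215), np.float64(0.02123273869860561)), (np.float64(-0.06123805385250509), np.float64(-0.02185577505967328)), (np.float64(-0.1206492571112883), np.float64(-0.018971979503291523)), (np.float64(-0.11809436669494741), np.float64(0.023795534763397252))]
```

```bash
cat >> h.py <<'E'
from scipy.spatial.transform import Rotation as Ro
A=0.247; O=np.array([.506,-.2615])
EX=np.array([np.cos(A),np.sin(A)]);EY=np.array([-EX[1],EX[0]])
def carr(p): return np.r_[(np.array(p[:2])-O)@EX,(np.array(p[:2])-O)@EY,p[2]]*1000
def where(): 
    o=get_obs();R=Ro.from_quat(o['orientation']).as_matrix()
    print('t',o['time_s'],'carrier mm',carr(o['position']).round(1),'yaw rel deg',np.degrees(np.arctan2(R[1,0],R[0,0])-A).round(2),'w',o['gripper_width'],'F',np.round(o['contact_force'],1),'j',np.round(o['joint_pos'],2))
def goto(x,y,z,yaw):
    o=get_obs();R=Ro.from_quat(o['orientation'])
    T=np.r_[O+(x*EX+y*EY)/1000,z/1000]
    a=A+np.radians(yaw); G=Ro.from_matrix(np.array([[np.cos(a),np.sin(a),0],[np.sin(a),-np.cos(a),0],[0,0,-1]]).T.T)
    print('goto',(x,y,z,yaw),'shift',R.inv().apply(T-o['position']).round(4),'turn',np.degrees((R.inv()*G).as_rotvec()).round(2))
E
python3 - <<'E'
from h import *
where(); goto(-148,0,120,0); goto(-148,0,7,0)
E
```

```text
t 0.1 carrier mm [-353.3 -167.5  230.8] yaw rel deg 7.66 w 0.08546968672163492 F [ 0.3 -1.   0.8] j [-1.27  0.35  1.65  0.    1.14 -0.08]
goto (-148, 0, 120, 0) shift [ 0.2258 -0.1385  0.111 ] turn [-0.06 -0.    7.66]
goto (-148, 0, 7, 0) shift [ 0.2258 -0.1384  0.224 ] turn [-0.06 -0.    7.66]
```

{"op": "move_arm", "data": {"increments": [[[0.2258,-0.1385,0.111,0,0,7.66],[0.2258,-0.1385,0.111,0,0,7.66],[0.2258,-0.1385,0.111,0,0,7.66],[0.2258,-0.1385,0.111,0,0,7.66],[0.2258,-0.1385,0.111,0,0,7.66],[0.2258,-0.1385,0.111,0,0,7.66],[0.2258,-0.1385,0.111,0,0,7.66],[0.2258,-0.1385,0.111,0,0,7.66],[0.2258,-0.1385,0.111,0,0,7.66],[0.2258,-0.1385,0.111,0,0,7.66]]], "grip": 0}}

```text
time_s: 0.93
position: [0.3626, -0.2985, 0.1205]
orientation: [0.992, 0.123, 0.0, 0.0]
contact_force: [0.1, 0.2, 0.4]
gripper_width: -0.0002
finger_force: 0.0
```

Run:
```python
from h import *
where(); goto(-148,0,30,0); goto(-148,0,7,0)
im=camera('top'); cv2.imwrite('pics/c1.png',cv2.resize(im[190:400,180:330,::-1],None,fx=2.8,fy=2.8,interpolation=2))
im=camera('scene'); cv2.imwrite('pics/c1s.png',im[:,:,::-1])
a=cv2.resize(im[150:320,100:340,::-1],None,fx=1.55*2.2/2,fy=1.55*2.2/2); b=cv2.imread('pics/c1.png'); h=max(a.shape[0],b.shape[0])
pad=lambda q:cv2.copyMakeBorder(q,0,h-q.shape[0],0,0,0); j=np.hstack([pad(b)[:,:390],pad(a)[:,:405]]); cv2.imwrite('pics/j1.png',j); print(j.shape)
```

```text
t 0.9333 carrier mm [-148.1   -0.8  120.5] yaw rel deg 0.04 w -0.00017700383524459504 F [0.1 0.2 0.4] j [-0.79  0.37  1.95 -0.    0.82  0.54]
goto (-148, 0, 30, 0) shift [ 0.0001 -0.0008  0.0905] turn [0.02 0.   0.04]
goto (-148, 0, 7, 0) shift [ 1.000e-04 -8.000e-04  1.135e-01] turn [0.02 0.   0.04]
(588, 795, 3)
```

View pics/j1.png

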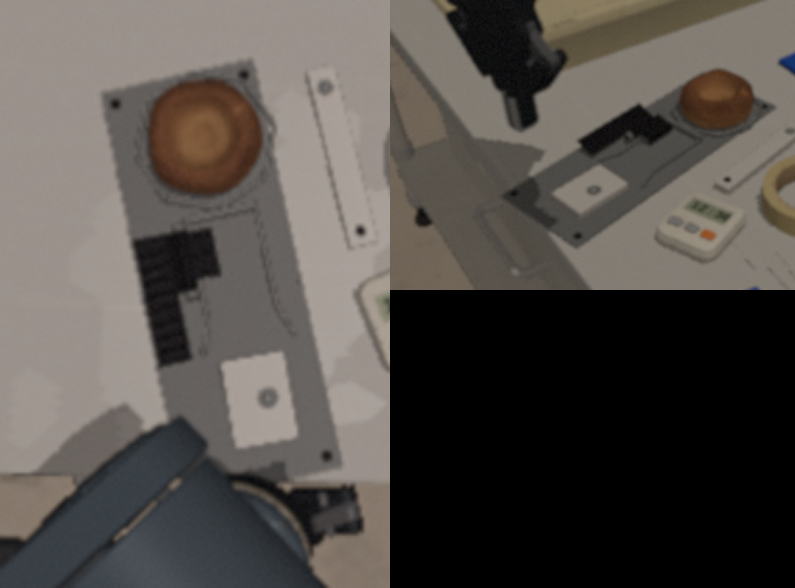

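The picture shows the shut fingers behind the carrier's near end, with the coupon at left-panel pixel (260,398) undisturbed. Now I'll descend.

{"op": "move_arm", "data": {"increments": [[[0,-0.001,0.04,0,0,0],[0,-0.001,0.08,0,0,0],[0,-0.001,0.1,0,0,0],[0,-0.001,0.108,0,0,0],[0,-0.001,0.113,0,0,0],[0,-0.001,0.113,0,0,0]]]}}

```text
time_s: 1.53
position: [0.3623, -0.2978, 0.0075]
orientation: [0.992, 0.123, 0.0, 0.0]
contact_force: [0.1, -0.6, 0.8]
gripper_width: 0.0
finger_force: 0.0
```

Run:
```python
from h import *
where(); goto(-72,0,7,0)
```

```text
t 1.5333 carrier mm [-1.483e+02 -1.000e-01  7.500e+00] yaw rel deg -0.05 w 4.896516835878649e-05 F [ 0.1 -0.6  0.8] j [-0.79  0.58  2.    0.    0.56  0.54]
goto (-72, 0, 7, 0) shift [ 0.0763 -0.0002  0.0005] turn [ 0.01 -0.01 -0.05]
```

{"op": "move_arm", "data": {"increments": [[[0.008,0,0,0,0,0],[0.013,0,0,0,0,0],[0.017,0,0,0,0,0],[0.021,0,0,0,0,0],[0.025,0,0,0,0,0],[0.029,0,0,0,0,0],[0.033,0,0,0,0,0],[0.037,0,0,0,0,0],[0.041,0,0,0,0,0],[0.045,0,0,0,0,0]]]}}

```text
time_s: 2.37
position: [0.4063, -0.286, 0.0073]
orientation: [0.992, 0.123, -0.0, -0.0]
contact_force: [-0.1, -0.4, 0.3]
gripper_width: 0.0002
finger_force: 0.2
```

{"op": "move_arm", "data": {"increments": [[[0.004,0,0,0,0,0],[0.008,0,0,0,0,0],[0.012,0,0,0,0,0],[0.016,0,0,0,0,0],[0.019,0,0,0,0,0],[0.022,0,0,0,0,0],[0.024,0,0,0,0,0],[0.025,0,0,0,0,0],[0.025,0,0,0,0,0]]]}}

```text
time_s: 3.12
position: [0.4304, -0.28, 0.0073]
orientation: [0.992, 0.123, 0.0, 0.0]
contact_force: [0.3, -0.6, 0.3]
gripper_width: -0.0002
finger_force: 0.0
```

```bash
cat > look.py <<'E'
from h import *
import sys
where()
im=camera('scene'); c=cv2.resize(im[170:300,150:350,::-1],None,fx=4,fy=4,interpolation=2); cv2.imwrite('pics/'+sys.argv[1],c)
# predicted pixel of carrier points on coupon top z=12 in crop: rear/front corners when rear at X
def cp(x,y,z):
    w=O+(x*EX+y*EY)/1000; return ((proj('scene',[*w,z/1000])-[150,170])*4).round(0)
print('front edge x=0:',cp(0,-22,12),cp(0,22,12),'x=-60 :',cp(-60,-22,12),cp(-60,22,12))
m=np.zeros(im.shape[:2],np.uint8); g=im.mean(2)
poly=np.array([proj('scene',[*(O+(x*EX+y*EY)/1000),.008]) for x,y in[(-140,-30),(45,-30),(45,36),(-140,36)]]).astype(np.int32)
cv2.fillPoly(m,[poly],255); m[(g<125)]=0
cs=cv2.findContours(m,0,2)[0]
cn=max(cs,key=cv2.contourArea)
q=np.array([carr(pt('scene',*p[0],.012)) for p in cn]); print('coupon-ish extents x',q[:,0].min().round(1),q[:,0].max().round(1),'y',q[:,1].min().round(1),q[:,1].max().round(1),'area',cv2.contourArea(cn))
E
python3 look.py s2.png; python3 -c "
from h import *
goto(-90,0,7,0)"
```

```text
t 3.1167 carrier mm [-77.8   0.6   7.3] yaw rel deg 0.01 w -0.00017574476457904605 F [ 0.3 -0.6  0.3] j [-0.67  0.63  1.88  0.    0.62  0.66]
front edge x=0: [457. 275.] [387. 236.] x=-60 : [358. 342.] [287. 299.]
coupon-ish extents x -64.8 -10.1 y -22.8 13.7 area 313.0
goto (-90, 0, 7, 0) shift [-0.012   0.0007  0.0003] turn [-0.01  0.    0.01]
```

View pics/s2.png

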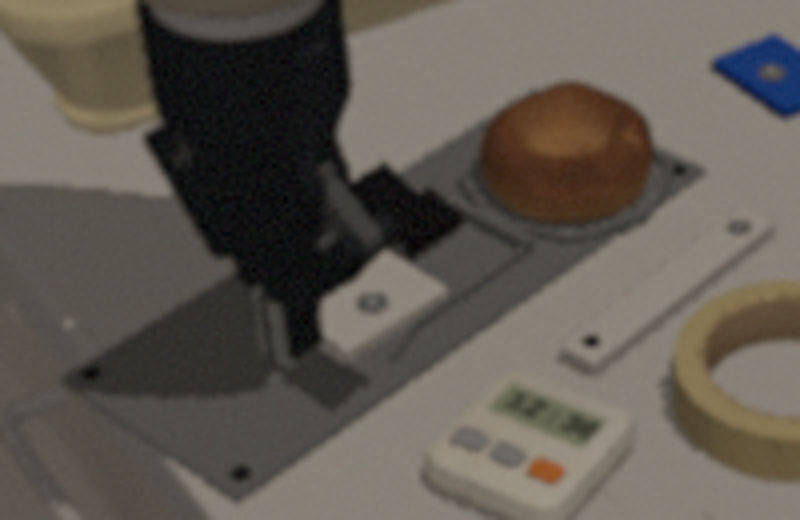

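The coupon is squared in the track, with its front right corner at (447,290) in the crop. That puts the leading edge about 7 mm short of the jaw, which agrees with the finger pose. I'll push another 5 mm, back off and lift.

{"op": "move_arm", "data": {"increments": [[[0.002,0.0005,0,0,0,0],[0.004,0.0005,0,0,0,0],[0.005,0.0005,0,0,0,0],[0.005,0.0005,0,0,0,0],[0.005,0.0005,0,0,0,0]]]}}

```text
time_s: 3.58
position: [0.4352, -0.2792, 0.0073]
orientation: [0.992, 0.123, 0.0, -0.0]
contact_force: [0.2, -0.2, 0.4]
gripper_width: 0.0003
finger_force: 0.0
```

{"op": "move_arm", "data": {"increments": [[[-0.01,0,0,0,0,0],[-0.02,0,0,0,0,0],[-0.02,0,-0.03,0,0,0],[-0.02,0,-0.06,0,0,7],[-0.02,0,-0.06,0,0,14],[-0.02,0,-0.06,0,0,21],[-0.02,0,-0.06,0,0,28],[-0.02,0,-0.06,0,0,35],[-0.02,0,-0.06,0,0,35],[-0.02,0,-0.06,0,0,35]]]}}

```text
time_s: 4.42
position: [0.415, -0.2843, 0.0672]
orientation: [0.984, -0.179, -0.0, -0.0]
contact_force: [0.1, 0.2, 0.3]
gripper_width: -0.0
finger_force: 0.0
```

{"op": "move_arm", "data": {"increments": [[[0,0,0,0,0,0],[0,0,0,0,0,0],[0,0,0,0,0,0],[0,0,0,0,0,0],[0,0,0,0,0,0]]], "grip": 0.55}}

```text
time_s: 4.83
position: [0.4158, -0.2841, 0.0673]
orientation: [0.984, -0.18, -0.0, 0.0]
contact_force: [-0.0, -0.6, -0.9]
gripper_width: 0.0472
finger_force: 0.0
```

```bash
python3 look.py s3.png; python3 -c "
from h import *
goto(-62,24,60,-35)"
```

```text
t 4.8333 carrier mm [-93.    0.1  67.3] yaw rel deg -34.95 w 0.047153183028303666 F [-0.  -0.6 -0.9] j [-0.69  0.51  1.9  -0.    0.74  1.24]
front edge x=0: [457. 275.] [387. 236.] x=-60 : [358. 342.] [287. 299.]
coupon-ish extents x -61.9 -5.1 y -22.2 18.8 area 419.5
goto (-62, 24, 60, -35) shift [ 0.0117 -0.0373  0.0073] turn [-0.    0.    0.04]
```

View pics/s3.png

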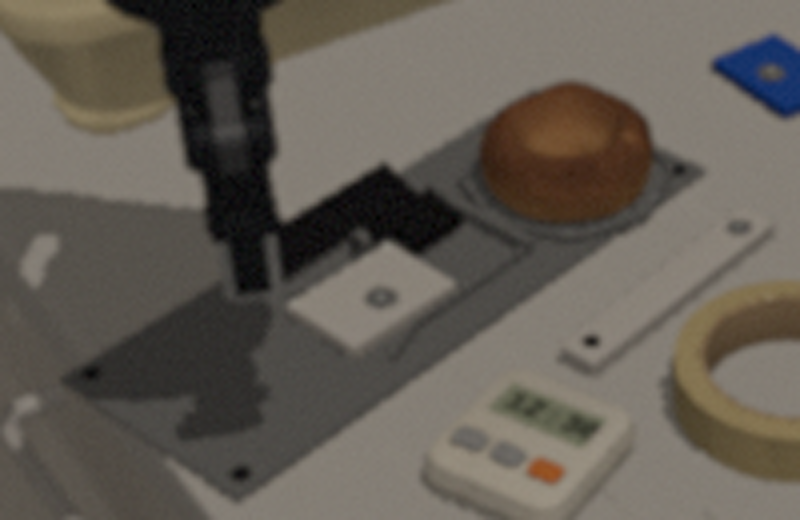

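The coupon is now straight, with its right corners at crop (355,352) and (457,285). That puts it at about x = -62.5 to -2.5, right at the jaw. Next I'll place the spread fingers: one over the thumb plate, one behind the coupon.

```bash
python3 -c "
from h import *
goto(-64,26,32,-35)"
```

```text
goto (-64, 26, 32, -35) shift [ 0.009  -0.0378  0.0353] turn [-0.    0.    0.04]
```

{"op": "move_arm", "data": {"increments": [[[0.009,-0.038,0,0,0,0],[0.009,-0.038,0.02,0,0,0],[0.009,-0.038,0.035,0,0,0],[0.009,-0.038,0.035,0,0,0],[0.009,-0.038,0.035,0,0,0]]]}}

```text
time_s: 5.3
position: [0.4374, -0.2516, 0.0321]
orientation: [0.984, -0.181, -0.001, -0.0]
contact_force: [0.4, -0.6, 0.9]
gripper_width: 0.047
finger_force: 0.0
```

```bash
python3 look.py s4.png; python3 -c "
from h import *
im=camera('top'); cv2.imwrite('pics/t4.png',cv2.resize(im[190:400,180:330,::-1],None,fx=2.8,fy=2.8,interpolation=2))
a=cv2.imread('pics/t4.png');b=cv2.imread('pics/s4.png')[100:500,100:480];b=cv2.copyMakeBorder(b,0,a.shape[0]-400,0,0,0);j=np.hstack([a,b]);cv2.imwrite('pics/j4.png',j[:,:800]);print(j.shape)"
```

```text
t 5.3 carrier mm [-64.1  26.3  32.1] yaw rel deg -34.98 w 0.04704598146604793 F [ 0.4 -0.6  0.9] j [-0.61  0.58  1.9   0.    0.66  1.32]
front edge x=0: [457. 275.] [387. 236.] x=-60 : [358. 342.] [287. 299.]
coupon-ish extents x -61.2 -5.5 y -22.2 18.4 area 418.5
(588, 800, 3)
```

View pics/j4.png

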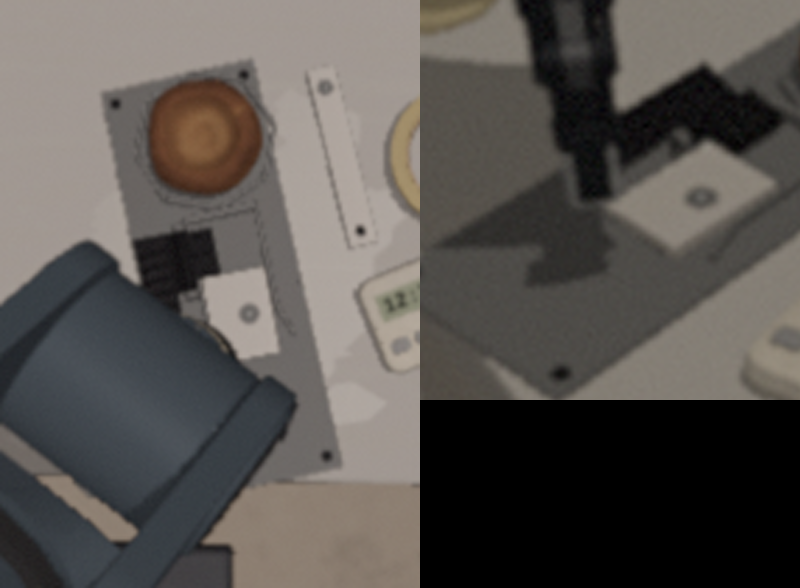

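The pushing fingertip, at right-panel (595,200), stands just behind the coupon's rear corner, and the coupon hasn't moved. The thumb-side finger is hidden, so I'll descend slowly and watch the force.

{"op": "move_arm", "data": {"increments": [[[0,0,0.004,0,0,0],[0,0,0.008,0,0,0],[0,0,0.011,0,0,0],[0,0,0.014,0,0,0],[0,0,0.014,0,0,0]]]}}

```text
time_s: 5.82
position: [0.4374, -0.2517, 0.0177]
orientation: [0.983, -0.181, -0.0, -0.0]
contact_force: [1.0, -0.1, -0.9]
gripper_width: 0.0474
finger_force: 0.0
```

{"op": "move_arm", "data": {"increments": [[[0,0,0.001,0,0,0],[0,0,0.003,0,0,0],[0,0,0.004,0,0,0],[0,0,0.004,0,0,0]]]}}

```text
time_s: 6.15
position: [0.4377, -0.2518, 0.0141]
orientation: [0.984, -0.181, -0.0, -0.0]
contact_force: [0.4, -0.2, -0.2]
gripper_width: 0.047
finger_force: 0.0
```

{"op": "move_arm", "data": {"increments": [[[0,0,0.002,0,0,0],[0,0,0.004,0,0,0],[0,0,0.004,0,0,0]]]}}

```text
time_s: 6.4
position: [0.4377, -0.2518, 0.0102]
orientation: [0.984, -0.181, -0.0, -0.0]
contact_force: [-0.1, 1.2, 4.4]
gripper_width: 0.0469
finger_force: 2.1
```

```bash
python3 look.py s5.png; python3 -c "
from h import *
for z in (5,10,15): print(z,[((proj('scene',[*(O+(x*EX+y*EY)/1000),z/1000])-[150,170])*4).round() for x,y in [(-81.7+13,1),(-81.7-5,1-12)]])"
```

```text
t 6.4 carrier mm [-63.8  26.1  10.2] yaw rel deg -34.99 w 0.046939108038112354 F [-0.1  1.2  4.4] j [-0.61  0.62  1.91  0.    0.62  1.32]
front edge x=0: [457. 275.] [387. 236.] x=-60 : [358. 342.] [287. 299.]
coupon-ish extents x -61.5 -5.1 y -22.2 18.4 area 419.5
5 [array([307., 342.]), array([294., 375.])]
10 [array([306., 333.]), array([293., 366.])]
15 [array([305., 324.]), array([292., 357.])]
```

{"op": "move_arm", "data": {"increments": [[[0,0,0.002,0,0,0],[0,0,0.004,0,0,0],[0,0,0.005,0,0,0],[0,0,0.005,0,0,0]]]}}

```text
time_s: 6.78
position: [0.438, -0.2521, 0.0055]
orientation: [0.984, -0.181, 0.0, 0.0]
contact_force: [-1.7, -0.2, 7.3]
gripper_width: 0.0471
finger_force: 3.7
```

{"op": "move_arm", "data": {"increments": [[[0,0,0.001,0,0,0],[0,0,0.002,0,0,0],[0,0,0.002,0,0,0]]]}}

```text
time_s: 7.03
position: [0.4381, -0.2524, 0.0039]
orientation: [0.984, -0.181, 0.001, 0.0]
contact_force: [-3.0, -1.3, 11.0]
gripper_width: 0.047
finger_force: 5.7
```

```bash
python3 look.py s6.png
```

```text
t 7.0333 carrier mm [-63.6  25.4   3.9] yaw rel deg -34.99 w 0.04695632285577236 F [-3.  -1.3 11. ] j [-0.61  0.63  1.91 -0.    0.6   1.32]
front edge x=0: [457. 275.] [387. 236.] x=-60 : [358. 342.] [287. 299.]
coupon-ish extents x -61.9 -5.1 y -22.2 18.7 area 413.5
```

View pics/s6.png

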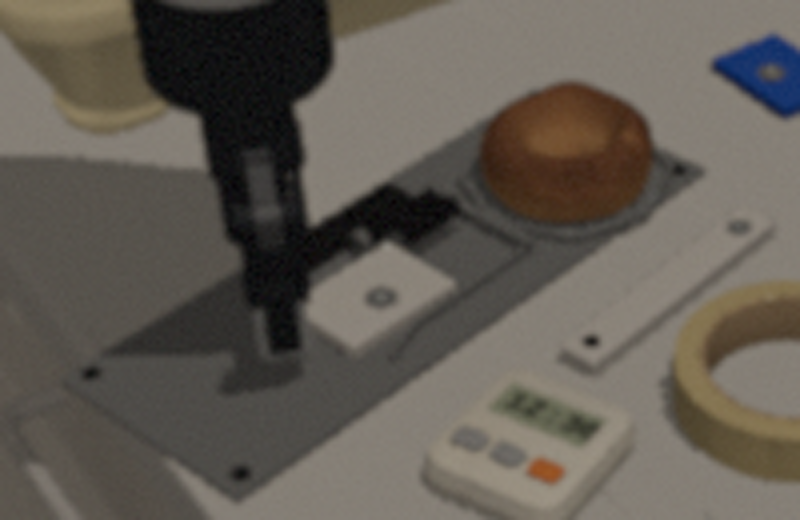

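The thumb plate now lies level and the jaw at (430,205) is raised. The coupon is untouched at (380,295). I'll press 1 mm more to confirm the stop.

{"op": "move_arm", "data": {"increments": [[[0,0,0.001,0,0,0],[0,0,0.001,0,0,0],[0,0,0.001,0,0,0]]]}}

```text
time_s: 7.33
position: [0.4382, -0.2525, 0.0034]
orientation: [0.984, -0.181, 0.001, 0.0]
contact_force: [-3.7, -1.2, 16.7]
gripper_width: 0.047
finger_force: 8.5
```

The stop is reached (16.7 N). Now I'll slide along the carrier's +x with the plate held down.

{"op": "move_arm", "data": {"increments": [[[0.0025,-0.0017,0,0,0,0],[0.0049,-0.0034,0,0,0,0],[0.0074,-0.0052,0,0,0,0],[0.0098,-0.0069,0,0,0,0],[0.0123,-0.0086,0,0,0,0],[0.0147,-0.0103,0,0,0,0],[0.0172,-0.012,0,0,0,0],[0.0197,-0.0138,0,0,0,0],[0.0205,-0.0144,0,0,0,0],[0.0205,-0.0144,0,0,0,0]]]}}

```text
time_s: 8.17
position: [0.4611, -0.2465, 0.0036]
orientation: [0.984, -0.18, -0.001, 0.001]
contact_force: [-16.7, -6.0, 26.1]
gripper_width: 0.0471
finger_force: 13.5
```

```bash
python3 look.py s7.png
```

```text
t 8.1667 carrier mm [-39.9  25.5   3.6] yaw rel deg -34.92 w 0.04714309482657673 F [-16.7  -6.   26.1] j [-0.58  0.65  1.86 -0.    0.63  1.36]
front edge x=0: [457. 275.] [387. 236.] x=-60 : [358. 342.] [287. 299.]
coupon-ish extents x -44.2 11.1 y -22.9 17.3 area 337.5
```

View pics/s7.png

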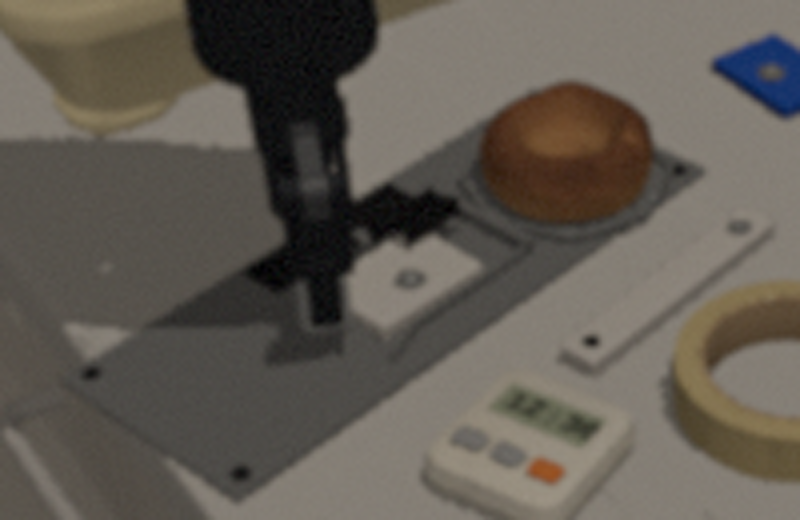

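The coupon is passing under the raised jaw, with its right edge running from (385,335) to (483,268). I'll ease the press a little and go on.

{"op": "move_arm", "data": {"increments": [[[0.0016,-0.0011,-0.0004,0,0,0],[0.0033,-0.0023,-0.0006,0,0,0],[0.0049,-0.0034,-0.0006,0,0,0],[0.0066,-0.0046,-0.0006,0,0,0],[0.0082,-0.0057,-0.0006,0,0,0],[0.0098,-0.0069,-0.0006,0,0,0],[0.0115,-0.008,-0.0006,0,0,0],[0.0131,-0.0092,-0.0006,0,0,0],[0.0147,-0.0103,-0.0006,0,0,0],[0.0147,-0.0103,-0.0006,0,0,0]]]}}

```text
time_s: 9.05
position: [0.4788, -0.242, 0.004]
orientation: [0.984, -0.18, -0.001, 0.0]
contact_force: [-12.3, -4.0, 21.7]
gripper_width: 0.0473
finger_force: 10.9
```

```bash
python3 look.py s8.png
```

```text
t 9.05 carrier mm [-21.6  25.6   4. ] yaw rel deg -34.94 w 0.04731358781966154 F [-12.3  -4.   21.7] j [-0.55  0.67  1.82 -0.    0.65  1.38]
front edge x=0: [457. 275.] [387. 236.] x=-60 : [358. 342.] [287. 299.]
coupon-ish extents x -25.4 29.4 y -22.1 13.8 area 276.0
```

{"op": "move_arm", "data": {"increments": [[[0.0008,-0.0006,0,0,0,0],[0.0016,-0.0011,0,0,0,0],[0.0025,-0.0017,0,0,0,0],[0.0033,-0.0023,0,0,0,0],[0.0041,-0.0029,0,0,0,0],[0.0041,-0.0029,0,0,0,0]]]}}

```text
time_s: 9.6
position: [0.4833, -0.2407, 0.004]
orientation: [0.984, -0.18, -0.001, 0.0]
contact_force: [-15.2, -5.1, 23.4]
gripper_width: 0.0469
finger_force: 11.5
```

{"op": "move_arm", "data": {"increments": [[[0.0008,-0.0006,0,0,0,0],[0.0012,-0.0009,0,0,0,0],[0.0012,-0.0009,0,0,0,0]]]}}

```text
time_s: 9.85
position: [0.4843, -0.2404, 0.004]
orientation: [0.984, -0.18, -0.001, 0.0]
contact_force: [-17.2, -7.3, 24.4]
gripper_width: 0.0472
finger_force: 13.1
```

```bash
python3 look.py s9.png
```

```text
t 9.85 carrier mm [-15.9  25.8   4. ] yaw rel deg -34.94 w 0.047160823747774146 F [-17.2  -7.3  24.4] j [-0.55  0.67  1.81 -0.    0.66  1.39]
front edge x=0: [457. 275.] [387. 236.] x=-60 : [358. 342.] [287. 299.]
coupon-ish extents x -20.4 34.8 y -21.6 11.7 area 258.5
```

{"op": "move_arm", "data": {"increments": [[[0.0008,-0.0006,0,0,0,0],[0.0008,-0.0006,0,0,0,0],[0.0008,-0.0006,0,0,0,0]]]}}

```text
time_s: 10.15
position: [0.4848, -0.2402, 0.004]
orientation: [0.984, -0.181, -0.002, 0.0]
contact_force: [-19.4, -7.8, 26.2]
gripper_width: 0.0471
finger_force: 16.1
```

{"op": "move_arm", "data": {"increments": [[[0.0008,-0.0006,0,0,0,0],[0.0008,-0.0006,0,0,0,0],[0.0008,-0.0006,0,0,0,0]]]}}

```text
time_s: 10.4
position: [0.4849, -0.2401, 0.0039]
orientation: [0.984, -0.181, -0.003, 0.0]
contact_force: [-24.4, -11.0, 28.2]
gripper_width: 0.047
finger_force: 18.2
```

```bash
python3 look.py s10.png
```

```text
t 10.4 carrier mm [-15.2  25.9   3.9] yaw rel deg -34.95 w 0.046956796463086405 F [-24.4 -11.   28.2] j [-0.54  0.67  1.81 -0.    0.66  1.39]
front edge x=0: [457. 275.] [387. 236.] x=-60 : [358. 342.] [287. 299.]
coupon-ish extents x -20.7 34.8 y -21.6 11.7 area 258.5
```

View pics/s10.png

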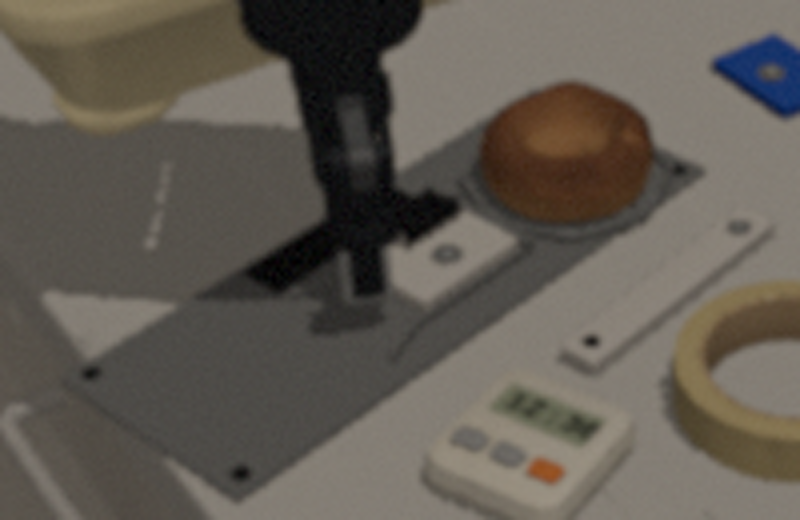

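The coupon stalled with its front edge at the stop's line, front right corner at (522,245). The TCP stopped while the force jumped from 17 to 24 N, so it is home. I'll back off 4 mm with the plate still held, then rise gently.

{"op": "move_arm", "data": {"increments": [[[-0.0016,0.0011,0,0,0,0],[-0.0033,0.0023,0,0,0,0],[-0.0049,0.0034,0,0,0,0],[-0.0049,0.0034,0,0,0,0],[-0.0049,0.0034,-0.002,0,0,0],[-0.0049,0.0034,-0.005,0,0,0],[-0.0049,0.0034,-0.009,0,0,0],[-0.0049,0.0034,-0.014,0,0,0],[-0.0049,0.0034,-0.022,0,0,0],[-0.0049,0.0034,-0.035,0,0,0]]]}}

```text
time_s: 11.28
position: [0.4812, -0.2402, 0.0378]
orientation: [0.984, -0.181, -0.001, -0.0]
contact_force: [-0.4, 0.2, 1.3]
gripper_width: 0.0468
finger_force: 0.0
```

{"op": "move_arm", "data": {"increments": [[[0,0,-0.04,0,0,0],[0,0,-0.08,0,0,0],[-0.04,0,-0.11,0,0,0],[-0.08,0,-0.11,0,0,0],[-0.1,0,-0.11,0,0,0],[-0.1,0,-0.11,0,0,0],[-0.1,0,-0.11,0,0,0],[-0.1,0,-0.11,0,0,0]]]}}

```text
time_s: 11.95
position: [0.389, -0.2054, 0.1484]
orientation: [0.983, -0.181, 0.001, 0.0]
contact_force: [0.2, -0.1, 0.5]
gripper_width: 0.0471
finger_force: 0.0
```

```bash
python3 look.py s11.png
```

```text
t 11.95 carrier mm [-99.7  83.  148.4] yaw rel deg -35.01 w 0.04708344473418123 F [ 0.2 -0.1  0.5] j [-0.59  0.27  2.01  0.    0.86  1.34]
front edge x=0: [457. 275.] [387. 236.] x=-60 : [358. 342.] [287. 299.]
coupon-ish extents x -18.7 30.6 y -20.3 9.5 area 22.0
```

View pics/s11.png

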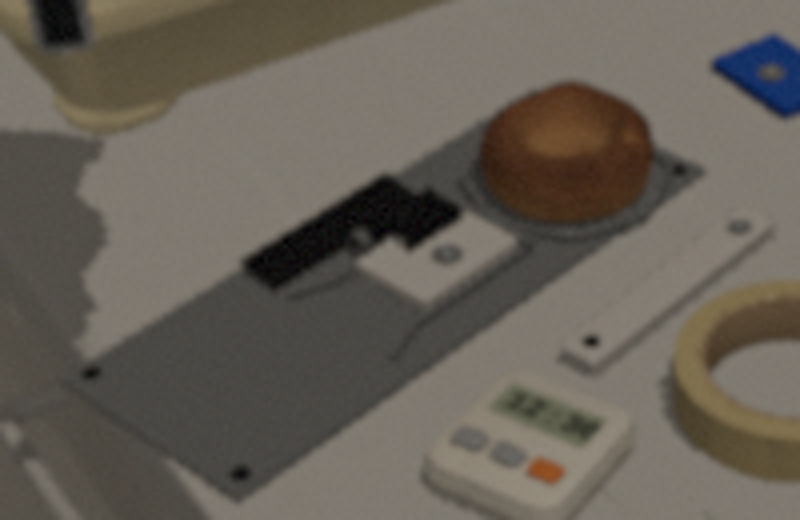

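The clip has closed on the coupon, whose corner at (522,245) hasn't moved since the push. The arm is clear and everything around is in place. One numeric check against the stop, then I hand in.

```bash
python3 -c "
from h import *
print(carr(pt('scene',522/4+150,243/4+170,.012)),carr(pt('scene',447/4+150,254/4+170,.012)))
im=camera('top'); g=im.mean(2); a=cv2.imread('pics/top0.png').mean(2)
print('coupon front/rear in top: rows where bright along y=-12')
for x in range(-30,50,2):
    u,v=proj('top',[*(O+(x*EX-12*EY)/1000),.012]); print(x,int(g[int(round(v)),int(round(u))]),end='; ')
"
```

```text
[ 35.42247252 -28.0912571   12.        ] [ 7.71689386 -8.05027643 12.        ]
coupon front/rear in top: rows where bright along y=-12
-30 99; -28 100; -26 101; -24 99; -22 109; -20 136; -18 159; -16 164; -14 163; -12 162; -10 163; -8 162; -6 163; -4 162; -2 163; 0 162; 2 163; 4 162; 6 147; 8 146; 10 149; 12 158; 14 160; 16 159; 18 162; 20 162; 22 162; 24 161; 26 160; 28 161; 30 161; 32 161; 34 162; 36 160; 38 148; 40 111; 42 99; 44 100; 46 95; 48 90;
```

The top view puts the coupon from x = -20 to +39.5 mm, so it is home.

```bash
python3 -c "
from workcell import *
print(sign_off())"
```

```text
the job is handed in; nothing more can be done
None
```

The coupon is fully home against the end stop with the clip closed on it, the arm is clear, nothing else appeared to have moved, and the job was handed in at about 12 s of the allowed 54 s.

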